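# Purge the gas line at the wire feeder

## Task

The gas line must be purged before the next weld: lift the wire feeder's unlatched drive-bay lid, the one with the bow handle, and lay it right back onto its stop without letting it slam. Then push the round gas-purge button inside all the way in with the fingers, without forcing it, and finish while still holding it fully pressed. Do not press the square wire-inch button beside it, and leave the spray can, the wire brush and the steel pot where they are.

Things in the scene. Friction and masses are not known exactly. Their poses are not given: they have to be found in the camera images.
- feeder: Blue portable wire feeder fixed on the bench, lying on its side: a box 290 x 440 x 150 mm (x, y, z). Origin on the bench under the middle of the drive bay; x away from the robot at yaw 0 (yaw within 0.5 rad either way), y towards the closed spool bay (y 85 to 355 mm, round window), z up. The drive bay has the lid and spans y -85 to 85 mm. A carrying handle sticks out 57 mm at +x, sockets 30 mm at -y.
- bay_rim (a point): Middle of the drive bay's mouth, level with its rim 150 mm above the bench; axes as the feeder. The mouth is 278 mm along x by 164 mm along y, walls 6 mm. Inside stand the four-roll wire drive (17 to 123 mm towards +x, y -68 to 62, top 35 mm below the rim) and a console of 62 x 145 mm (centre 75 mm towards -x, top 45 mm below the rim) with two buttons.
- lid (a joint): Hinge of the drive bay's lid in rad: 0 shut, 1.85 lying back on its stop (about 16 degrees past upright). Grows as the handle edge rises. Unlatched. The lid falls shut if let go below about 1.4 and sinks onto its stop by its own weight past about 1.6, where it stays. The lid weighs about 0.4 to 0.8 kg; lifting at the handle takes 2 to 5 N.
- lid_handle (a point): Middle of the lid's black bow handle: a round bar 12 mm thick, 110 mm long, parallel to the hinge, its centre 42 mm off the lid's outer face, 156 mm from the hinge line, 17 mm short of the free edge. Free to grip over the middle 90 mm; the bar can turn between the fingers. Axes turn with the lid: x along bar and hinge, y from handle to hinge, z out of the outer face (up when shut).
- lid_hinge (a point): Point on the hinge line, level with the middle of the handle, at the lid's inner face (150 mm above the bench). Axes as for the handle; the lid opens by turning about -x. The lid is 290 mm wide, 173 mm deep from the hinge, 5 mm thick; lying back on its stop, its free edge is 317 mm above the bench.
- purge (a joint): Travel of the round gas-purge button in m: 0 out, 0.008 fully in. Spring return: starts to move at about 3 N, 9 N when fully in, then a hard end stop.
- purge_top (a point): Centre of the top face of the round black gas-purge button, 31 mm across; moves with the button, 124 mm above the bench when out. It is on the console at the socket end, away from the lid's hinge (feeder x -75, y -36 mm). z up.
- inch (a joint): Travel of the square wire-inch button in m: 0 out, 0.008 fully in. Must stay out.
- inch_top (a point): Centre of the top face of the square black wire-inch button, 26 x 26 mm, 72 mm from the round one, on the hinge side of the console (feeder x -75, y 36 mm).
- spray_can_mid (a point): Centre, half-way up, of an upright spray can, 62 mm across and about 190 mm tall, on the bench. Leave it alone.
- wire_brush: Wire brush lying on the bench, bristles up: wooden back 220 x 28 x 18 mm along its x, steel bristles 18 mm taller on one end; origin at its underside. Leave it alone.
- nozzle_pot: Small open steel pot, 60 mm across, 45 mm tall, standing on the spool bay's cover near the tail end (feeder x -100, y 310 mm); origin at its underside. Leave it alone.

How it is judged:
On the way, in this order (a step that is already met when the one before it is completed fails the run):
1. the drive bay's lid lies back on its stop (value of joint lid above 1.78 rad), for 0.3 s.
2. the round purge button is fully pressed by the fingers with the lid open (value of joint purge above 0.0065 m and contact force between the fingers and purge_c0 above 3 N and value of joint lid above 1.78 rad), for 0.5 s.
At the end, for the whole second after the job is handed in: The program finishes holding: the round purge button is pressed at least 6.5 of its 8 mm by the fingers (more than 3 N), the lid lies open on its stop (above 1.78 rad), the square button is out (under 1.5 mm) and can, brush and pot are within 30 mm of where they stood (all of step 2 and value of joint inch below 0.0015 m and distance of each of spray_can_mid, wire_brush, nozzle_pot from where it was at the start of the episode below 0.03 m); the arm keeps its last pose, push and grip.
It fails at once if the square wire-inch button is pressed (value of joint inch above 0.003 m).
It fails at once if the purge button is forced (over 40 N) (contact force between anything else and purge_c0 above 40 N).
It fails at once if the lid slams (turns faster than 3.5 rad/s) (velocity of joint lid above 3.5 rad/s or velocity of joint lid below -3.5 rad/s).
It fails at once if the spray can, the wire brush or the pot is moved (distance of any of spray_can_mid, wire_brush, nozzle_pot from where it was at the start of the episode above 0.03 m).
It also fails if it takes over 54 s, if anything falls off the work surface, if the arm or the gripper's body presses on something with over 40 N, if the wrist force passes 120 N, or if a joint passes its speed limit or range.

## Robot

A 6-joint arm with a two-finger parallel gripper is mounted at the origin on the work surface. World frame = base frame: x ahead of the robot, y to its left, z up, the work surface at z = 0. Lengths are in m, angles in rad, forces in N, time in s.
With the tool pointing down it reaches from about 0.375 to 0.925 m from the base axis. Payload 5.7 kg.
Tool frame: the origin (TCP) lies midway between the tips of the shut fingers; the grasp point (between the pads) lies 19 mm behind it; z points along the fingers, x is the direction in which the jaws open and shut, and the axes are right-handed (so a half turn about z gives the same grasp; the last joint's range is limited). The gripper opens to 88 mm and grips with 3 to 60 N. Pads are 20 mm wide; open, the fingers measure 115 mm over their backs; the gripper's body (75 mm by 178 mm) begins 61 mm behind the grasp point.
Start: joints at [1.114, 0.359, 1.51, -0, 1.272, -0.115], TCP at [0.201, 0.565, 0.223] pointing down, gripper open.
Joint ranges: [-2.97, 2.97], [-1.01, 2.36], [0.21, 2.38], [-0.96, 4.11], [0.2, 2.71], [-2.98, 2.98]. Speed limits (rad/s): [2.39, 2.39, 3.14, 3.14, 3.14, 3.14].

## Interface

Orientations are given as a unit quaternion [x, y, z, w].
In Python, from bench import move_ptp, servo_line, goto_joints, move_gripper, sleep, inverse_kinematics, capture, PlanningError, close_job, spot_in, silhouettes, current_clock, current_joint_pos, current_qvel, current_joint_torque, current_position, current_orientation, current_force, current_torque, current_finger_gap gives the robot as it stands. Calls block until the motion is done:
- move_ptp(position, orientation): joint-space move of the TCP to a pose.
- servo_line(position, orientation=None, rate=0.15, contact_N=None): straight line of the TCP; orientation=None keeps the orientation; rate is the mean speed in m/s. With contact_N (N) it stops when the force on the tool has changed by that much, and returns True; else False.
- goto_joints(angles): joint-space move.
- move_gripper(opening): finger opening in m; the grip force is fixed at half the most; returns when the fingers have stopped.
- sleep(seconds).
- inverse_kinematics(position, orientation): joint angles nearest the present ones, or None.
- capture(name): name is "scene" or "top" or "wrist"; returns a dict with "image" (400x640x3 uint8, blue, green, red), "range_z" (400x640 float32, m along the optical axis (not along the pixel's ray), 0 where there is no reading), "intrinsics" (3x3 intrinsics, pixels), "R" (3x3) and "t" (3): a world point X has camera coordinates R X + t. Camera axes: x right, y down, z forward; pixel columns grow to the right and rows downward; lengths in m; the calibration is good to about 2 mm. A picture is of the moment at which its call begins.
A pose or a line that the arm cannot do raises PlanningError and nothing moves.
- close_job(): hands the job in, once; it reports no verdict.
Trained networks look in the newest picture that a camera, given by its name, has taken for a name from the list of things; names that differ only in an ending like _2 or _b are one class to them, and where a whole thing is asked for, a point or a joint stands for the part that bears it (a point fixed in the world has none). Each returns a list of dicts, best first, with "conf" (0 to 1); they miss things now and then, are a little off and sometimes report something else, mostly with a low value. They report only what shows in the picture. A call takes as long as a camera call.
- spot_in(camera, query): "xy" ([column, row] in pixels, amid what is visible of it).
- silhouettes(camera, query): "region" (400x640 bool, what is visible of it) and "xy" ([column, row] in pixels, amid what is visible of it).
Readings, each from a call of its own:
- current_clock(): time.
- current_joint_pos(): joint angles.
- current_qvel(): joint speeds.
- current_joint_torque(): joint torques, N m.
- current_position(): TCP position.
- current_orientation(): TCP orientation.
- current_force(): force on the tool from outside, world axes, zero at the start.
- current_torque(): the same for the moment, N m.
- current_finger_gap(): finger opening in m.
Only numpy, scipy, OpenCV 4.12 (cv2) and the standard library are available. Lean on these libraries where they do the work, as an engineer would, in place of code of your own. Each camera call takes 0.05 s, during which the arm holds its last target.

## Working session

There is one attempt and no reset: what is moved stays moved. The work goes in short steps, each a Python script; the robot and the scene stay as the last script left them, time stands still between calls to the robot, and variables do not carry over. Pictures are saved under pics/ and viewed, and the job is handed in when it is done.

```bash
mkdir -p pics; ls
cat > h.py <<'E'
import numpy as np, cv2
from bench import *
def pix2w(c,u,v,z=None):
    K=c["intrinsics"]; 
    if z is None:
        z=np.median([d for d in c["range_z"][int(v)-1:int(v)+2,int(u)-1:int(u)+2].ravel() if d>0])
    p=np.linalg.inv(K)@np.array([u,v,1.])*z
    return c["R"].T@(p-c["t"])
def cloud(c,mask):
    v,u=np.nonzero(mask&(c["range_z"]>0)); z=c["range_z"][v,u]
    p=(np.linalg.inv(c["intrinsics"])@np.vstack([u,v,np.ones_like(u)]))*z
    return (c["R"].T@(p-c["t"][:,None])).T
E
python3 - <<'E'
from h import *
for n in ["scene","top"]:
    c=capture(n); cv2.imwrite(f"pics/{n}0.png",c["image"])
    for q in ["lid_handle","feeder","lid","spray_can_mid","wire_brush","nozzle_pot"]:
        for r in silhouettes(n,q)[:2]:
            p=cloud(c,r["region"]); print(n,q,round(r["conf"],2),np.round(r["xy"]),np.round(np.median(p,0),3) if len(p) else None, np.round(p.min(0),3),np.round(p.max(0),3))
print(current_clock())
E
```

```text
pics
scene lid_handle 0.66 [300. 206.] [0.579 0.028 0.156] [ 0.42  -0.186 -0.005] [0.717 0.122 0.209]
scene lid_handle 0.57 [415. 246.] [0.427 0.319 0.178] [ 0.279  0.245 -0.   ] [0.466 0.35  0.198]
scene feeder 0.95 [338. 258.] [0.598 0.199 0.151] [ 0.303 -0.186 -0.005] [0.766 0.417 0.209]
scene feeder 0.26 [298. 207.] [0.578 0.03  0.156] [ 0.324 -0.186 -0.005] [0.715 0.124 0.209]
scene lid 0.78 [300. 208.] [0.577 0.029 0.156] [ 0.33  -0.206 -0.005] [0.717 0.123 0.209]
scene spray_can_mid 0.7 [230. 163.] [ 0.632 -0.297  0.125] [ 0.549 -0.418 -0.004] [ 0.656 -0.286  0.193]
scene wire_brush 0.7 [269. 143.] [ 0.438 -0.375  0.018] [ 0.307 -0.433 -0.004] [ 0.523 -0.363  0.042]
scene nozzle_pot 0.79 [416. 248.] [0.43  0.319 0.176] [ 0.283  0.226 -0.003] [0.466 0.351 0.198]
scene nozzle_pot 0.41 [302. 206.] [0.577 0.029 0.156] [ 0.415 -0.186 -0.005] [0.715 0.122 0.209]
top lid_handle 0.92 [309. 181.] [0.561 0.027 0.156] [ 0.419 -0.067  0.11 ] [0.717 0.124 0.207]
top feeder 0.65 [308. 179.] [0.562 0.028 0.156] [ 0.418 -0.067  0.074] [0.718 0.124 0.207]
top feeder 0.57 [268. 182.] [0.553 0.155 0.152] [ 0.393 -0.082 -0.006] [0.808 0.451 0.207]
top lid 0.57 [313. 182.] [0.561 0.027 0.156] [ 0.419 -0.067 -0.002] [0.783 0.123 0.207]
top spray_can_mid 0.63 [423. 172.] [ 0.613 -0.307  0.166] [ 0.594 -0.409 -0.004] [ 0.72  -0.287  0.195]
top wire_brush 0.74 [433. 240.] [ 0.417 -0.378  0.019] [ 0.306 -0.401 -0.002] [ 0.522 -0.364  0.041]
top nozzle_pot 0.74 [205. 211.] [0.441 0.33  0.169] [0.41  0.293 0.15 ] [0.466 0.352 0.2  ]
0.7
```

View pics/scene0.png

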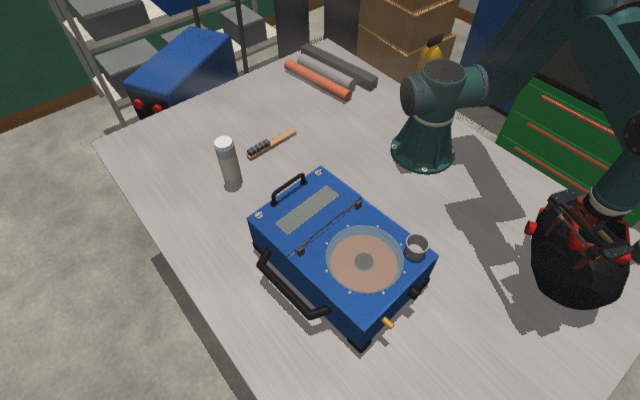

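View pics/top0.png

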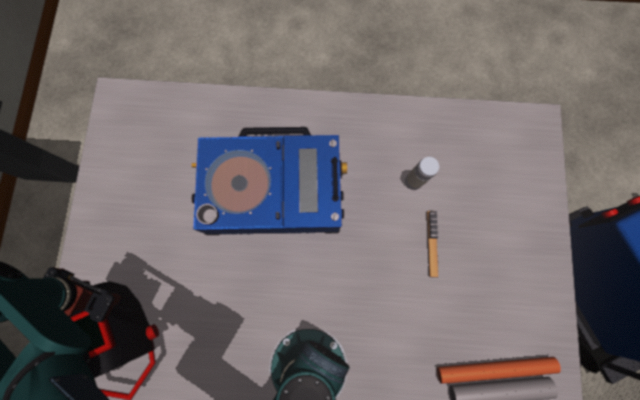

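Run:
```python
from h import *
c=capture("top"); rs=silhouettes("top","lid_handle")
p=cloud(c,rs[0]["region"])
lid=p[(p[:,2]>0.15)&(p[:,2]<0.163)]
r=cv2.minAreaRect(lid[:,:2].astype(np.float32)*1000); print("lid rect",r, lid[:,2].mean())
a=cloud(c,np.ones((400,640),bool))
h=a[(a[:,2]>0.188)&(a[:,2]<0.215)&(abs(a[:,0]-.56)<.2)&(abs(a[:,1]-.03)<.12)]
print(len(h),h.mean(0),h.max(0),cv2.minAreaRect(h[:,:2].astype(np.float32)*1000))
b=a[(a[:,2]>0.14)&(a[:,2]<0.165)&(a[:,0]>.35)&(a[:,0]<.8)&(abs(a[:,1]-.18)<.3)]
print(cv2.minAreaRect(b[:,:2].astype(np.float32)*1000))
```

```text
lid rect ((568.6174926757812, 27.25092315673828), (289.8795471191406, 172.28884887695312), 4.741440773010254) 0.15572068557553861
162 [ 0.57021909 -0.04198437  0.20104079] [ 0.63228534 -0.03378103  0.20795366] ((573.480712890625, -41.99797058105469), (118.36166381835938, 11.867931365966797), 4.392226696014404)
((557.6576538085938, 162.64321899414062), (291.41082763671875, 444.38360595703125), 4.650425434112549)
```

The scene view shows the feeder's lid with its bow handle at about (288,188). The pot is at (416,246), the can at (228,163) and the brush at (270,144). In the top view the feeder sits at (268,182), yawed about 0.08 rad, and the handle lies at the right-hand edge of the lid. Next I move above the handle and look with the wrist camera.

```bash
cat >> h.py <<'E'
from scipy.spatial.transform import Rotation as Rot
YAW=0.081
def quat(yaw=YAW,flip=False,tilt=0.):
    c,s=np.cos(yaw),np.sin(yaw)
    x=np.array([-s,c,0]);y=np.array([c,s,0])
    if flip: x,y=-x,-y
    R=np.column_stack([x,y,[0,0,-1]])
    return (Rot.from_rotvec(-tilt*np.array([c,s,0]))*Rot.from_matrix(R)).as_quat()
E
python3 - <<'E'
from h import *
for f in (False,True):
    print(f,inverse_kinematics([.572,-.042,.32],quat(flip=f)),inverse_kinematics([.55,.2,.27],quat(flip=f)))
p=current_position(); servo_line([p[0],p[1],.36],rate=.25)
qs=[(abs(inverse_kinematics([.572,-.042,.34],quat(flip=f))[5]),f) for f in (False,True)]
f=min(qs)[1]; print(f)
move_ptp([.572,-.042,.34],quat(flip=f))
c=capture("wrist"); cv2.imwrite("pics/w1.png",c["image"])
for r in silhouettes("wrist","lid_handle")[:2]: print(r["conf"],r["xy"])
a=cloud(c,np.ones((400,640),bool))
h=a[(a[:,2]>0.188)&(a[:,2]<0.215)&(abs(a[:,0]-.57)<.1)&(abs(a[:,1]+.04)<.05)]
print(len(h),np.median(h,0),h.max(0),cv2.minAreaRect(h[:,:2].astype(np.float32)*1000))
print(current_clock(),current_joint_pos())
E
```

```text
False [-1.93717017e-01  2.48199805e-01  1.42879630e+00 -4.44089210e-16
  1.46459655e+00 -1.84551334e+00] [ 2.30766841e-01  2.98974947e-01  1.47938617e+00 -4.44089210e-16
  1.36323153e+00 -1.42102949e+00]
True [-1.93717017e-01  2.48199805e-01  1.42879630e+00 -4.44089210e-16
  1.46459655e+00  1.29607931e+00] [ 2.30766841e-01  2.98974947e-01  1.47938617e+00 -4.44089210e-16
  1.36323153e+00  1.72056317e+00]
True
0.77 [271.4, 157.3]
1242 [ 0.58116956 -0.04321983  0.20214527] [ 0.63578764 -0.03347328  0.20546568] ((575.739501953125, -43.562408447265625), (120.31635284423828, 11.985764503479004), 4.597978115081787)
4.125 [-1.92433019e-01  2.37196808e-01  1.39614177e+00  1.91125013e-04
  1.50816231e+00  1.29596548e+00]
```

View pics/w1.png

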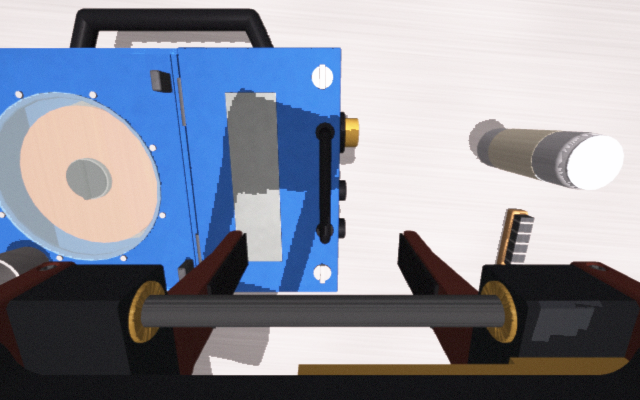

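The wrist view shows the bar from (325,130) to (325,235), between the fingers in the jaw direction. Now I grip it and swing the lid up.

```bash
cat > lift.py <<'E'
from h import *
Q=quat(flip=True)
H0=np.array([.5748,-.043,.1975])
fy=np.array([-np.sin(YAW),np.cos(YAW),0])
piv=H0+.156*fy; piv[2]=.1505
r=np.hypot(.156,.047); a0=np.arctan2(.047,.156)
def bar(q): 
    a=a0+q; return piv-fy*r*np.cos(a)+np.array([0,0,r*np.sin(a)])
def tcp(q): return bar(q)-np.array([0,0,.019])
def est():
    p=current_position()+np.array([0,0,.019])-piv
    return np.arctan2(p[2],-p@fy)-a0, np.hypot(p[2],p@fy)
E
python3 - <<'E'
from lift import *
servo_line(tcp(0)+[0,0,.0],Q,rate=.12)
print(current_force())
move_gripper(0.0); print("gap",current_finger_gap(),current_force())
for q in np.arange(.13,.66,.13):
    servo_line(tcp(q),Q,rate=.08); print(round(q,2),np.round(current_force(),1),round(current_finger_gap(),4),np.round(current_torque(),2))
c=capture("scene"); cv2.imwrite("pics/s2.png",c["image"]); print(current_clock())
E
```

```text
[ 0.48559664 -0.15926703  0.0157303 ]
gap 0.011354358595888622 [-0.03719418 -1.97159546 -0.52182792]
0.13 [ 0.3 -5.6 -1.9] 0.0111 [-0.9  -0.   -0.04]
0.26 [ 1.  -7.  -0.6] 0.0114 [-1.19  0.15 -0.02]
0.39 [ 0.4 -8.9  0.6] 0.0113 [-1.43  0.18 -0.  ]
0.52 [ -1.7 -10.1   4.3] 0.011 [-1.76  0.4  -0.08]
0.65 [ -3.2 -11.2   8.9] 0.0111 [-2.06  0.66 -0.03]
8.925
```

View pics/s2.png

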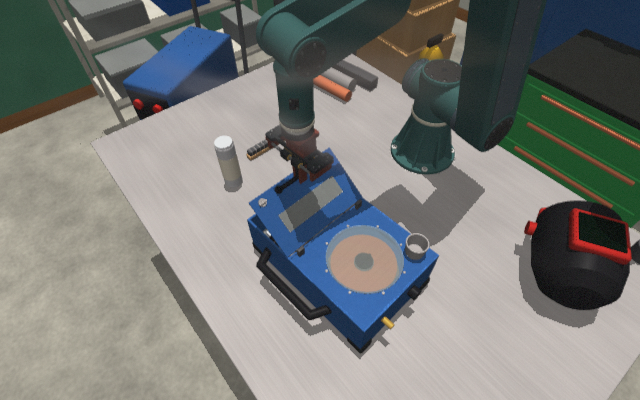

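The lid follows the gripper. There is a radial force of about 14 N, so my arc is slightly too tight. I'll continue with radial compliance.

Run:
```python
from lift import *
dr=0.001
for q in list(np.arange(.77,1.80,.12))+[1.8]:
    a=a0+q; rad=-fy*np.cos(a)+np.array([0,0,np.sin(a)])
    servo_line(tcp(q)+dr*rad,Q,rate=.08)
    F=current_force(); Fr=F@rad; tan=fy*np.sin(a)+np.array([0,0,np.cos(a)])
    print(round(q,2),np.round(F,1),"Fr",round(Fr,1),"Ft",round(F@tan,1),"dr",round(dr,4),round(current_finger_gap(),4))
    dr+=np.clip(Fr*.0002,-.0015,.0015)
    if np.linalg.norm(F)>35: print("stop");break
c=capture("scene"); cv2.imwrite("pics/s3.png",c["image"]); print(current_clock())
```

```text
0.77 [ -3.4 -10.   10.3] Fr 13.7 Ft -3.4 dr 0.001 0.0112
0.89 [-3.4 -8.   8.4] Fr 10.7 Ft -3.9 dr 0.0025 0.0112
1.01 [-1.4 -5.5  7.9] Fr 9.1 Ft -3.1 dr 0.004 0.0113
1.13 [ 0.6 -3.2  5.3] Fr 5.7 Ft -2.4 dr 0.0055 0.0114
1.25 [ 2.5 -1.8  0.2] Fr 0.3 Ft -2.0 dr 0.0066 0.011
1.37 [ 2.5 -2.   2.5] Fr 2.3 Ft -2.4 dr 0.0067 0.0115
1.49 [ 3.7 -0.5 -1.4] Fr -1.6 Ft -0.4 dr 0.0071 0.0113
1.61 [ 5.7  0.1 -0.1] Fr -0.2 Ft -0.3 dr 0.0068 0.0115
1.73 [ 5.7 -0.3 -0.4] Fr -0.7 Ft -0.5 dr 0.0068 0.0111
1.8 [6.2 1.1 0.1] Fr 0.4 Ft 0.4 dr 0.0067 0.0112
12.9
```

View pics/s3.png

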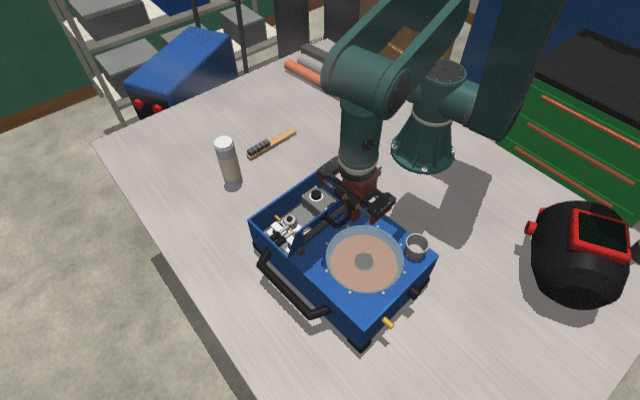

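The lid is nearly all the way back and the bay is open. I'll nudge it on gently, release with a small opening, and lift away.

Run:
```python
from lift import *
dr=.0067
for q in (1.84,1.87):
    a=a0+q; rad=-fy*np.cos(a)+np.array([0,0,np.sin(a)])
    hit=servo_line(tcp(q)+dr*rad,Q,rate=.03,contact_N=5); print(q,hit,np.round(current_force(),1))
    if hit: break
move_gripper(.03); sleep(.3); print(current_force(),current_finger_gap())
p=np.array(current_position()); servo_line(p+[0,0,.1],rate=.1); print(current_force())
p=p+[0,0,.16]-.16*fy; p[0]=.5; servo_line(p,rate=.2)
move_gripper(0)
for n in ("top","wrist","scene"):
    c=capture(n); cv2.imwrite(f"pics/{n}4.png",c["image"])
    for q in ("purge_top","inch_top"):
        for r in silhouettes(n,q)[:2]:
            P=cloud(c,r["region"]); print(n,q,r["conf"],r["xy"],np.round(np.median(P,0),4) if len(P) else 0,len(P))
    a=cloud(c,np.ones((400,640),bool)); l=a[(abs(a[:,0]-.56)<.2)&(a[:,1]>.1)&(a[:,1]<.2)&(a[:,2]>.2)&(a[:,2]<.33)]
    if len(l): print("lid",l.max(0),l.min(0))
print(current_clock(),current_position())
```

```text
1.84 True [ 0.2 -0.8  2.7]
[-1.60866476  0.54891137 -0.49294924] 0.03019238034003118
[ 0.21190698 -0.86127374 -0.00130889]
top inch_top 0.66 [299.0, 207.5] [0.4911 0.057  0.1233] 61
top inch_top 0.52 [269.9, 194.3] [0.4927 0.138  0.2462] 1407
lid [0.68275641 0.17546549 0.31961584] [0.41295189 0.11676322 0.20028661]
wrist purge_top 0.55 [356.1, 171.8] [ 0.4986 -0.0136  0.1232] 319
wrist inch_top 0.73 [311.9, 174.2] [0.4927 0.0563 0.1237] 270
lid [0.70153241 0.1999919  0.31836729] [0.41384796 0.11501533 0.20000132]
scene purge_top 0.6 [315.6, 194.6] [ 0.4988 -0.0107  0.1221] 84
scene inch_top 0.3 [337.3, 214.1] [0.5654 0.1537 0.2771] 1850
lid [0.70363889 0.19982616 0.3188317 ] [0.41316611 0.12142762 0.200001  ]
17.1917 [0.49998091 0.03882336 0.43748472]
```

View pics/wrist4.png

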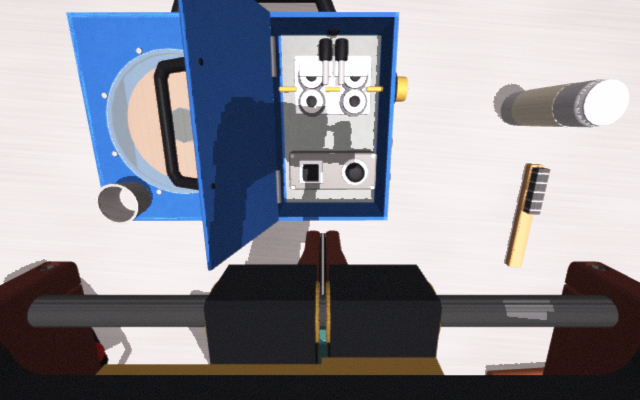

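View pics/scene4.png

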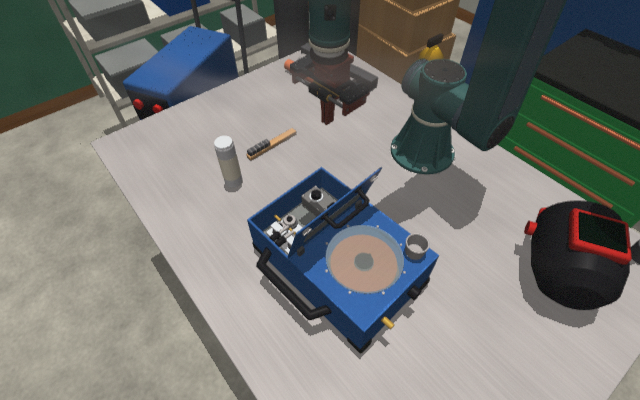

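The wrist view shows the round button at (356,172), the square one at (312,174), and the lid leaning back. The lid's free edge is at z 0.318, so it is on its stop. Now I press the purge button in small steps.

Run:
```python
from lift import *
B=np.array([.4982,-.0135])
move_ptp([*B,.20],Q); servo_line([*B,.14],Q,rate=.1)
F0=np.array(current_force()); print(F0, current_finger_gap())
hit=servo_line([*B,.1195],Q,rate=.015,contact_N=2); zc=current_position()[2]; print(hit,zc,current_force()-F0)
z=zc
for i in range(16):
    z-=.001 if i<6 else .0005
    servo_line([*B,z],Q,rate=.01); sleep(.1); f=(current_force()-F0); print(round(z,4),round(current_position()[2],4),np.round(f,1))
    if f[2]>13 or z<.1150: break
print(current_clock())
```

```text
[ 0.41845065 -0.04504202  1.11945015] 0.000559291032297911
True 0.12339978275749086 [0.18236775 0.62598447 2.77043601]
0.1224 0.1225 [-1.3 -0.5  3.9]
0.1214 0.1214 [-1.6  0.2  3.3]
0.1204 0.1205 [-1.9  0.   4.3]
0.1194 0.1195 [-1.5  0.2  4.5]
0.1184 0.1186 [-1.4 -0.   6.5]
0.1174 0.1177 [-1.7 -0.3  6.4]
0.1169 0.1172 [-2.2  0.   6.1]
0.1164 0.1167 [-3.3  0.   7.8]
0.1159 0.1163 [-2.4  0.5  6.9]
0.1154 0.1162 [-3.6  0.2 12.6]
0.1149 0.1162 [-4.7  0.3 16.9]
23.7667
```

The button is at its end stop: z has stalled at 0.1162 and the force is 17 N. One check of the scene before I hand in.

Run:
```python
from lift import *
sleep(.6)
for n in ("scene","top"):
    c=capture(n); cv2.imwrite(f"pics/{n}5.png",c["image"])
    a=cloud(c,np.ones((400,640),bool)); l=a[(abs(a[:,0]-.6)<.12)&(a[:,1]>.13)&(a[:,1]<.2)&(a[:,2]>.2)&(a[:,2]<.33)]
    if len(l): print("lid",l.max(0))
    for q in ["spray_can_mid","wire_brush","nozzle_pot"]:
        for r in silhouettes(n,q)[:1]: print(n,q,round(r["conf"],2),np.round(r["xy"]),np.round(np.median(cloud(c,r["region"]),0),3))
print(current_force(),current_position(),current_clock())
```

```text
lid [0.70359633 0.19998557 0.31870593]
scene spray_can_mid 0.8 [228. 162.] [ 0.632 -0.297  0.124]
scene wire_brush 0.79 [267. 144.] [ 0.439 -0.375  0.019]
scene nozzle_pot 0.72 [417. 246.] [0.429 0.32  0.176]
lid [0.70206109 0.19998802 0.31951   ]
top spray_can_mid 0.86 [424. 172.] [ 0.613 -0.307  0.171]
top wire_brush 0.72 [431. 242.] [ 0.423 -0.379  0.018]
top nozzle_pot 0.82 [206. 214.] [0.441 0.329 0.167]
[-4.91916577  0.60685479 17.64011942] [ 0.49822707 -0.01351333  0.11613183] 24.7667
```

View pics/scene5.png

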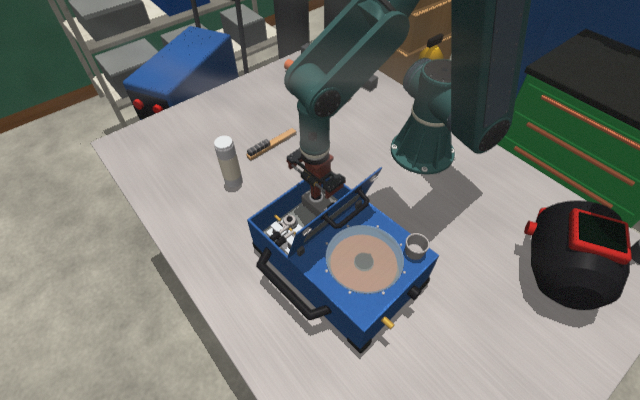

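The picture shows the fingers on the round button at about (316,195), the lid lying back, and the can, brush and pot where they were.

```bash
python3 -c "
from bench import *
close_job()"
```

```text
the job is handed in; nothing more can be done
```

I swung the lid back onto its stop by its bow handle, pressed the purge button fully in with the shut fingers, and handed the job in at about 25 s while still holding it.

- **Lid:** after I let go, its free edge measured about 0.318 m above the bench (317 mm is given for lying on the stop), and it was the same while I was pressing. On the way up my arc was slightly too tight, giving up to about 14 N of radial force on the handle, so I corrected the path as it went. I didn't measure the lid's speed; the swing ran at about 0.08 m/s at the handle.
- **Purge button:** first contact came at z 0.1234 m and the fingers stalled at 0.1162 m with 17–18 N. That is about 7.2 mm of travel from detected contact, then a hard end stop, well below the 40 N limit.
- **Square button:** I did not go near it; the fingers pressed 72 mm away. I did not look at it again after pressing.
- **Can, brush and pot:** each measured within about 7 mm of its starting position, roughly the accuracy of the measurement.

No final check failed or disagreed.

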